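# Cup under the spout, then snap the coupler onto the tilted nipple and hold

### The job

First stand the small steel cup upright on the worktop centred under the end of the flushing block's side spout and let go of it. Then take the steel coupler, press it squarely, open end first, onto the block's tilted nipple until it snaps, and keep pushing so that the spring sleeve is pressed right down. Finish while still gripping the coupler and holding it down against the spring, with the cup still in place and the mug, jar and pot behind left alone.

Things in the scene. Friction and masses are not known exactly. Their poses are not given: they have to be found in the camera images.
- block: Flushing block, fixed to the worktop: grey box 110 (x) x 90 (y) x 50 mm high on a 130 x 110 x 6 mm foot plate. Origin: centre of the underside; z up. The nipple leans to its -x side, the spout comes out of its +y side. A black stub, 18 mm wide, 14 mm high, stands on top 35 mm behind the middle (+x).
- spout_tip (a point): Lowest point of the outlet end of the steel spout (10 mm tube): 120 mm from the block's middle along its +y, 65 mm above the worktop; top of the tube at 85 mm. The tube overhangs outwards from about 75 mm, so slide the cup in under it near the worktop from the outer (+y) side, fingers to the tube's left and right (on the block's x axis).
- nipple: Tilted brass nipple on the block, 13 mm across. Origin on its axis at the face of its 44 mm boss, 70 mm above the worktop over the block's middle; z = its axis, outwards, 0.45 rad from vertical, leaning to the block's -x. Along z: nose tip (6 mm wide) at 54 mm, full width below 46, two sprung side bumps (the snap) at 32 mm, 22 mm across, top of the 30 mm wide sleeve at 22 mm.
- sleeve (a joint): Travel of the steel spring sleeve round the nipple, m: 0 at rest (up), 0.012 pressed right down to its stop. It pushes back with 5 N at 0 and 14 N at the stop, and springs up when released. The bumps need some 6 to 12 N to pass, before the coupler reaches the sleeve.
- coupler: Coupler: loose steel barrel 33 mm across, 100 mm tall, 0.25 kg, standing open end down. Origin: centre of the open end's rim; z towards the closed end. Mouth 18 mm wide in a lip 5 mm thick; behind it a socket 24 mm wide, to 56 mm deep; solid above. With its rim at 22 mm on the nipple's z it has snapped and touches the sleeve; at 10 mm the sleeve is right down.
- cup: Small plain steel cup without a handle, 60 mm across at the rim, slightly narrower below, 50 mm high, 3 mm wall, 0.12 kg, standing upright, loose. Origin: centre of its underside; z up.
- mug: Bystander: white mug with a handle, 76 mm across, 85 mm high, behind the block. Origin: centre of its underside.
- jar: Bystander: white storage jar, 72 mm across, 90 mm high. Origin: centre of its underside.
- pot: Bystander: round-bellied terracotta pot, 84 mm across, 85 mm high. Origin: centre of its underside.
Things that resemble listed ones, but are neither listed nor needed, are in the scene too. Leave any purple or red look-alike of the cup alone.

How it is judged:
By the outcome, as a careful person would: the job done as asked, in the order asked, and still so for the second after the job is handed in, while the arm keeps its last pose, push and grip.
It also fails if it takes over 58 s, if anything falls off the work surface, if the arm or the gripper's body presses on something with over 40 N, if the wrist force passes 120 N, or if a joint passes its speed limit or range.

### The arm

A 6-joint arm with a two-finger parallel gripper is mounted at the origin on the work surface. World frame = base frame: x ahead of the robot, y to its left, z up, the work surface at z = 0. Lengths are in mm, angles in degrees, forces in N, time in s.
With the tool pointing down it reaches from about 300 to 775 mm from the base axis. Payload 14.6 kg.
Tool frame: the origin (TCP) lies midway between the tips of the shut fingers; the grasp point (between the pads) lies 19 mm behind it; z points along the fingers, y is the line along which they close (so a half turn about z gives the same grasp; the last joint's range is limited). The gripper opens to 94 mm and grips with 3 to 60 N. Pads are 16 mm wide; open, the fingers measure 119 mm over their backs; the gripper's body (75 mm by 177 mm) begins 78 mm behind the grasp point.
Start: joints at [-75.951, 17.183, 87.147, -0, 75.671, -3.816], TCP at [168.718, -523.472, 180.446] pointing down, gripper open.
Joint ranges: [-173.82, 173.82], [-45.26, 126.66], [13.44, 144.39], [-59.66, 239.66], [0, 175.72], [-146.38, 146.38]. Speed limits (degrees/s): [127.2, 127.2, 147.25, 180, 180, 180].

### API

Orientations are given as a 3x3 rotation matrix whose columns are the frame's x, y, z axes.
In Python, from workcell import sensors, grab_frame, camera_info, manip gives the robot as it stands. The module is installed in compiled form; this text tells all that it offers.
- The arm moves only by the tool step_arm, never from a script. Its argument "rows" is one flat list of numbers, 7 for each row, row after row: the shift along the tool's x, y, z in units of 30 mm (1.0 is 30 mm), then the turn, a rotation vector about the tool's x, y, z in units of 5 degrees (1.0 is 5 degrees), then the opening, from 0 (shut) to 1 (fully open). In form: [x, y, z, ax, ay, az, hand, x, y, z, ax, ay, az, hand, ...]. A call has 1 to 5 rows; each row is the pose to reach, as a shift and turn from the pose commanded when the call began, along the tool's axes at that moment; what a row does not reach only later rows make up. A row lasts 1/10 s, in which the tool goes at most 50 mm and 8.59 degrees, less where a joint would pass 70% of its speed; a pose out of reach is approached as far as the arm can. A call with a gripper value outside its range is refused whole. The fingers move at their own pace and stop on an object; the grip force is fixed at half the most. Time passes only in rows, so rows that repeat a pose let the fingers close. It gives the time, the measured TCP pose, the force, the opening and the grip force at its end, in the units of the state.
- sensors.observe(): the state, without advancing time (a new reading comes with each control period).
- grab_frame(name): name is "scene" or "top" or "wrist"; returns the picture (420x560x3 uint8, red, green, blue); there is no depth.
- camera_info(name): a dict with "camera_matrix" (3x3 intrinsics, pixels), "R" (3x3) and "t" (3): a world point X has camera coordinates R X + t; the wrist camera has in their place "mount" (4x4, takes a point from camera to tool coordinates, whose origin is the TCP and whose axes are the flange's). Camera axes: x right, y down, z forward; pixel columns grow to the right and rows downward; lengths in mm; the calibration is good to about 2 mm. The wrist camera is an equidistant fisheye: a pixel r from the principal point sees the ray r / f radians off the axis. A picture is of the moment at which its call begins: read the wrist's pose just before it. camera_info takes no time and is no camera call.
- manip.hand_in(): hands the job in; it is judged then, once.
The state is a dict: "time": time; "q": joint angles; "qvel": joint speeds; "joint_torque": joint torques, N m; "ee_pos": TCP position; "tcp_rot": TCP orientation; "ft_force": force on the tool from outside, world axes, zero at the start; "torque": the same for the moment, N m; "opening": opening from 0.0 (shut) to 1.0 (fully open); "finger_force": force on a finger pad.
Only numpy, scipy, OpenCV 4.12 (cv2) and the standard library are available. Lean on these libraries where they do the work, as an engineer would, in place of code of your own. Each camera call takes 0.05 s, during which the arm holds its last target. There are 200 camera calls.

## Working session

There is one attempt and no reset: what is moved stays moved. The work goes in short steps, Python scripts to look and compute and a tool call to move; the robot and the scene stay as the last step left them, time stands still between calls to the robot, and variables do not carry over. Pictures are saved under pics/ and viewed, at most 10 in all, crops included, and the job is handed in when it is done.

Besides the shell and the picture viewer there is one more tool, called after ">>>" as name(argument=value, ...), one argument or row to a line, values as JSON. step_arm: Moves the arm, as the interface text tells. Its arguments: {"type":"object","properties":{"rows":{"type":"array","items":{"type":"number"}}},"required":["rows"]}

```bash
mkdir -p pics
python3 - <<'E'
from workcell import sensors, grab_frame, camera_info
import cv2,numpy as np
a=grab_frame("scene");b=grab_frame("top")
np.save('scene.npy',a);np.save('top.npy',b)
cv2.imwrite('pics/scene.png',a[:,:,::-1]);cv2.imwrite('pics/top.png',b[:,:,::-1])
for n in("scene","top","wrist"):print(n,camera_info(n))
s=sensors.observe();print(s)
E
```

```text
scene {'camera_matrix': array([[472.08572213,   0.        , 282.43352856],
       [  0.        , 472.08572213, 213.43910166],
       [  0.        ,   0.        ,   1.        ]]), 'R': array([[ 0.60690293,  0.79454191,  0.0192869 ],
       [ 0.55040238, -0.40266568, -0.73138059],
       [-0.57334636,  0.45449259, -0.68169674]]), 't': array([-386.73788285, -250.95977475, 1426.37999302])}
top {'camera_matrix': array([[461.38106375,   0.        , 280.28378358],
       [  0.        , 461.38106375, 211.69043886],
       [  0.        ,   0.        ,   1.        ]]), 'R': array([[-0.01001761, -0.99992446, -0.00712178],
       [-0.99748525,  0.0104924 , -0.07009335],
       [ 0.07016278,  0.0064017 , -0.99751501]]), 't': array([  52.40496462,  572.80193994, 1261.04012218])}
wrist {'camera_matrix': array([[325.1922621 ,   0.        , 279.25069564],
       [  0.        , 325.1922621 , 215.42479218],
       [  0.        ,   0.        ,   1.        ]]), 'mount': array([[ 3.40226085e-04, -9.67088520e-01, -2.54439933e-01,
         7.54819155e+01],
       [ 9.99999880e-01,  4.18776941e-04, -2.545525
[... 301 characters left out ...]
       7.56717929e+01, -3.81484590e+00]), 'qvel': array([-0.01055964, -0.06953955, -0.07734501,  0.19801907,  0.06237588,
       -0.02412703]), 'joint_torque': array([-1.10483732e-03, -5.32649517e+01, -3.53286695e+01,  7.08448444e-02,
        2.35108612e-02, -8.09474659e-05]), 'ee_pos': array([ 168.63897397, -523.23467068,  179.94807019]), 'tcp_rot': array([[ 9.51802323e-01,  3.06712043e-01, -2.46120130e-04],
       [ 3.06712131e-01, -9.51801778e-01,  1.02130252e-03],
       [ 7.89882064e-05, -1.04756614e-03, -9.99999448e-01]]), 'ft_force': array([0.07047603, 0.41264   , 0.92860172]), 'torque': array([-0.02303976, -0.03732216,  0.02390538]), 'finger_force': 0.0, 'opening': 1.000241136050045}
```

View pics/scene.png

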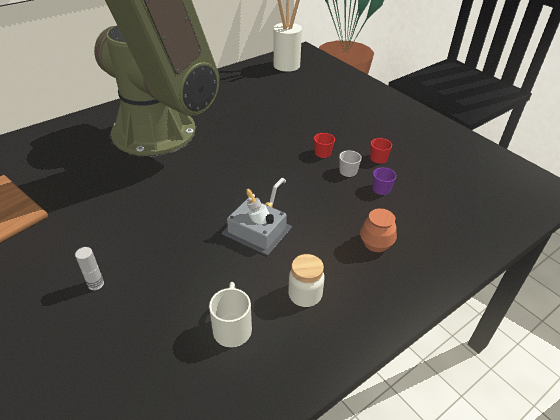

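View pics/top.png

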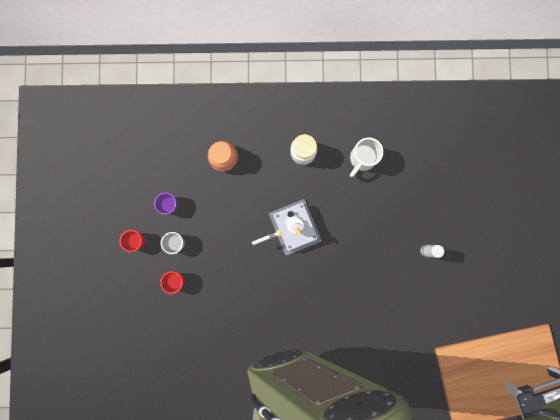

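```bash
cat > h.py <<'E'
import numpy as np,cv2
from workcell import sensors,grab_frame,camera_info
def ray(n,u,v,pose=None):
    c=camera_info(n);K=c['camera_matrix']
    x=(u-K[0,2])/K[0,0];y=(v-K[1,2])/K[0,0]
    if n!='wrist':
        d=c['R'].T@np.array([x,y,1.]);return -c['R'].T@c['t'],d/np.linalg.norm(d)
    r=np.hypot(x,y);d=np.array([x/r*np.sin(r),y/r*np.sin(r),np.cos(r)]) if r>1e-9 else np.array([0,0,1.])
    M=c['mount'];p,R=pose
    return p+R@M[:3,3],R@(M[:3,:3]@d)
def onz(n,u,v,z,pose=None):
    o,d=ray(n,u,v,pose);return o+d*(z-o[2])/d[2]
def proj(n,X,pose=None):
    c=camera_info(n);K=c['camera_matrix']
    if n!='wrist':
        q=K@(c['R']@np.asarray(X,float)+c['t']);return q[:2]/q[2]
    M=c['mount'];p,R=pose;q=M[:3,:3].T@(R.T@(np.asarray(X,float)-p)-M[:3,3])
    th=np.arctan2(np.hypot(q[0],q[1]),q[2]);ph=np.arctan2(q[1],q[0]);return K[:2,2]+K[0,0]*th*np.array([np.cos(ph),np.sin(ph)])
def two(r1,r2):
    (a,d),(b,e)=r1,r2
    s=np.linalg.lstsq(np.c_[d,-e],b-a,rcond=None)[0]
    p,q=a+s[0]*d,b+s[1]*e
    return (p+q)/2,np.linalg.norm(p-q)
def pose():
    s=sensors.observe();return s['ee_pos'],s['tcp_rot']
E
python3 - <<'E'
from h import *
a=np.load('scene.npy');b=np.load('top.npy')
def crop(im,x,y,w,h,k):return cv2.resize(im[y:y+h,x:x+w],(w*k,h*k),interpolation=cv2.INTER_CUBIC)
A=crop(b,240,190,100,75,4);B=crop(a,215,170,100,75,4);C=crop(b,130,205,100,75,4);D=crop(b,390,215,100,75,4)
cv2.imwrite('pics/c1.png',np.vstack([np.hstack([A,B]),np.hstack([C,D])])[:,:,::-1])
for n,im,bx in(('top',b,(145,225,200,262)),('scene',a,(335,148,364,180))):
    x0,y0,x1,y1=bx;c=im[y0:y1,x0:x1].astype(int)
    m=((c.max(2)-c.min(2)<30)&(c.max(2)>90)).astype(np.uint8)
    ys,xs=np.nonzero(m);print(n,xs.min()+x0,xs.max()+x0,ys.min()+y0,ys.max()+y0,m.sum())
E
```

```text
top 145 199 225 261 1136
scene 339 361 150 176 487
```

View pics/c1.png

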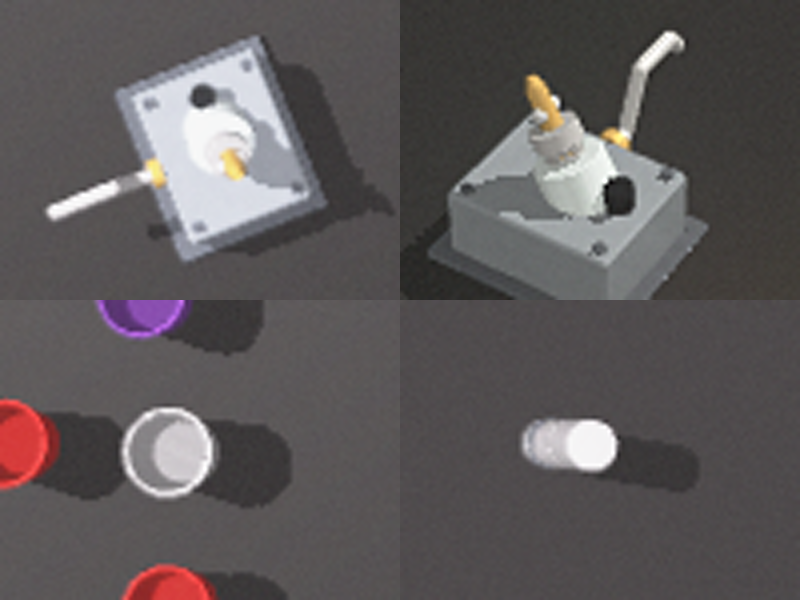

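Run:
```python
from h import *
P=lambda x,y,ox=240,oy=190:(x/4+ox-.4,y/4+oy-.4)
c=[onz('top',*P(*p),6)[:2] for p in((117,92),(258,37),(327,203),(187,262))]
for i in range(4):print(np.round(c[i],1),np.linalg.norm(c[i]-c[i-1]).round(1))
m=np.mean(c,0)
ex=(c[0]+c[1]-c[2]-c[3]);ey=(c[0]+c[3]-c[1]-c[2])
print('mid',m,np.degrees(np.arctan2(ex[1],ex[0])),np.degrees(np.arctan2(ey[1],ey[0]))-90)
tip=onz('top',*P(52,213),75)
d=tip[:2]-m;print('tip',tip,np.linalg.norm(d),np.degrees(np.arctan2(d[1],d[0]))-90)
print('cup top',onz('top',*P(168,152,130,205),50),'scene',onz('scene',349.7,157.5,50))
print('coupler',onz('top',*P(192,145,390,215),100))
# scene check of coupler top ~ (84.5,253)
print('coupler scene',onz('scene',84.5,253,100))
# nipple nose two view
r1=ray('top',*P(237,170));r2=ray('scene',*P(532-400,82,215,170));print('nose',two(r1,r2))
t=two(ray('top',*P(54,212)),ray('scene',*P(677-400,40,215,170)));print('tip2',t)
```

```text
[572.1  78.7] 128.6
[609.8 -20.7] 106.4
[492.8 -67.3] 125.9
[452.8  30.9] 106.1
mid [531.87292375   5.39771828] 21.781532292714463 21.47935238394895
tip [487.55837285 120.27047407  75.        ] 123.12404088988195 21.095156396790173
cup top [490.51746077 341.08643658  50.        ] scene [495.02633903 333.36601941  50.        ]
coupler [ 462.06532886 -359.19555963  100.        ]
coupler scene [ 466.00555412 -360.82777153  100.        ]
nose (array([512.59940781,  -2.80786094, 115.37295422]), np.float64(4.027882043580791))
tip2 (array([487.58268695, 118.2834898 ,  71.62406554]), np.float64(2.170648634488696))
```

```bash
cat >> h.py <<'E'
from scipy.spatial.transform import Rotation as Ro
YAW=21.5
def tool(tilt=0,yaw=YAW):   # tool y along block x, z down, tilt so that z leans to +block x
    c,s=np.cos(np.radians(yaw)),np.sin(np.radians(yaw))
    R=np.c_[[-s,c,0],[c,s,0],[0,0,-1]]
    return R@Ro.from_rotvec([-np.radians(tilt),0,0]).as_matrix()
def rel(p,R,frm=None):
    P,Q=pose() if frm is None else frm
    print('shift',np.round(Q.T@(np.array(p)-P)/30,2),'turn',np.round(np.degrees(Ro.from_matrix(Q.T@R).as_rotvec())/5,2))
E
python3 -c "
from h import *
rel([491,339,150],tool())"
```

```text
shift [ 19.04 -24.06   1.02] turn [-1.000e-02 -1.000e-02 -1.873e+01]
```

>>> step_arm(
  rows=[19,-24,1,0,0,-18.7,0.85,19,-24,1,0,0,-18.7,0.85,19,-24,1,0,0,-18.7,0.85,19,-24,1,0,0,-18.7,0.85,19,-24,1,0,0,-18.7,0.85],
)

```text
time: 0.6
ee_pos: [256.3, -287.5, 172.0]
tcp_rot: [[0.482, 0.876, -0.0], [0.876, -0.482, 0.0], [0.0, -0.0, -1.0]]
ft_force: [0.1, -0.1, 1.2]
opening: 0.852
finger_force: 0.0
```

```bash
python3 -c "
from h import *
rel([491,339,150],tool())"
```

```text
shift [22.07 -3.22  0.74] turn [ -0.    -0.   -10.07]
```

>>> step_arm(
  rows=[22.1,-3.2,0.7,0,0,-10.1,0.85,22.1,-3.2,0.7,0,0,-10.1,0.85,22.1,-3.2,0.7,0,0,-10.1,0.85,22.1,-3.2,0.7,0,0,-10.1,0.85,22.1,-3.2,0.7,0,0,-10.1,0.85],
)

```text
time: 1.1
ee_pos: [345.6, -54.0, 164.6]
tcp_rot: [[-0.244, 0.97, 0.001], [0.97, 0.244, -0.0], [-0.0, 0.001, -1.0]]
ft_force: [1.8, -0.6, 0.8]
opening: 0.849
finger_force: 0.0
```

```bash
python3 -c "
from h import *
rel([491,339,150],tool());print(pose()[0])"
```

```text
shift [11.52  7.9   0.49] turn [ 0.01  0.   -1.47]
[345.60863478 -54.00377243 164.55784911]
```

>>> step_arm(
  rows=[11.5,7.9,0.5,0,0,-1.5,0.85,11.5,7.9,0.5,0,0,-1.5,0.85,11.5,7.9,0.5,0,0,-1.5,0.85,11.5,7.9,0.5,0,0,-1.5,0.85,11.5,7.9,0.5,0,0,-1.5,0.85],
)

```text
time: 1.6
ee_pos: [433.8, 180.0, 155.3]
tcp_rot: [[-0.364, 0.931, -0.0], [0.931, 0.364, -0.0], [-0.0, -0.0, -1.0]]
ft_force: [0.8, -0.8, 1.3]
opening: 0.85
finger_force: 0.0
```

```bash
python3 -c "
from h import *
rel([491,339,150],tool());print(pose()[0])"
```

```text
shift [4.24 3.7  0.18] turn [-0.    0.   -0.03]
[433.83097234 180.02881534 155.26738525]
```

>>> step_arm(
  rows=[4.2,3.7,0.2,0,0,0,0.85,4.2,3.7,0.2,0,0,0,0.85,4.2,3.7,0.2,0,0,0,0.85,4.2,3.7,0.2,0,0,0,0.85,4.2,3.7,0.2,0,0,0,0.85],
)

```text
time: 2.1
ee_pos: [491.1, 337.2, 148.2]
tcp_rot: [[-0.365, 0.931, -0.001], [0.931, 0.365, -0.001], [-0.0, -0.002, -1.0]]
ft_force: [0.4, -0.1, 0.1]
opening: 0.852
finger_force: 0.0
```

```bash
python3 -c "
from h import *
p=pose();w=grab_frame('wrist');cv2.imwrite('pics/w1.png',w[:,:,::-1]);np.save('w1.npy',w)
print(p[0],proj('wrist',[491,339,50],p),proj('wrist',[491,339,0],p),proj('wrist',[488,117,65],p))"
```

```text
[491.05985356 337.17606431 148.17888222] [278.214214   208.61260805] [278.48231714 198.07268851] [207.98145128 379.76993337]
```

View pics/w1.png

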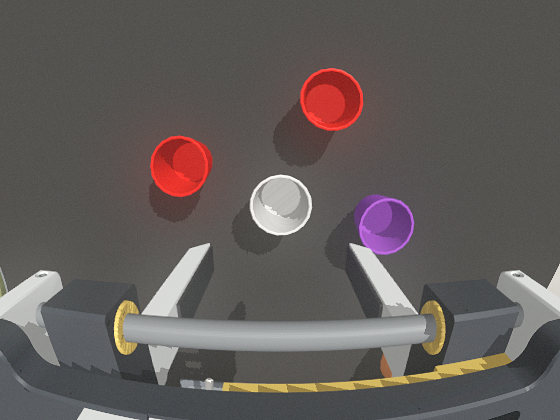

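```bash
python3 -c "
from h import *
w=np.load('w1.npy').astype(int)
m=((w.max(2)>120)&(w.max(2)-w.min(2)<25)).astype(np.uint8);m[:, :240]=0;m[:,320:]=0;m[:160]=0;m[245:]=0
c=max(cv2.findContours(m,0,2)[0],key=cv2.contourArea);(u,v),r=cv2.minEnclosingCircle(c);e=cv2.fitEllipse(c);print(u,v,r,e)
P,R=pose()
for x in((u,v),e[0]):
  q=onz('wrist',*x,50,(P,R));print(q)
rel([q[0],q[1],13],tool())
"
```

```text
280.5861511230469 204.78807067871094 31.49172592163086 ((280.4246520996094, 204.66212463378906), (60.13457107543945, 61.94180679321289), 87.14767456054688)
[491.62743658 341.8229126   50.        ]
[491.43931139 341.8811755   50.        ]
shift [0.18 0.1  4.52] turn [-0.02  0.   -0.02]
```

>>> step_arm(
  rows=[0.2,0.1,1,0,0,0,0.82,0.2,0.1,2.2,0,0,0,0.82,0.2,0.1,3.4,0,0,0,0.82,0.2,0.1,4.2,0,0,0,0.82,0.2,0.1,4.5,0,0,0,0.82],
)

```text
time: 2.65
ee_pos: [490.8, 340.2, 12.4]
tcp_rot: [[-0.362, 0.932, -0.003], [0.932, 0.362, -0.002], [-0.001, -0.003, -1.0]]
ft_force: [-0.4, 0.7, 0.7]
opening: 0.819
finger_force: 0.0
```

>>> step_arm(
  rows=[0,0,0,0,0,0,0.82,0,0,0,0,0,0,0.55,0,0,0,0,0,0,0.5,0,0,0,0,0,0,0.5,0,0,0,0,0,0,0.5],
)

```text
time: 3.15
ee_pos: [492.5, 342.3, 16.0]
tcp_rot: [[-0.363, 0.932, 0.002], [0.932, 0.363, 0.001], [0.0, 0.002, -1.0]]
ft_force: [-1.7, -1.9, 7.6]
opening: 0.622
finger_force: 30.0
```

>>> step_arm(
  rows=[0,0,-0.3,0,0,0,0.5,0,0,-0.7,0,0,0,0.5,0,0,-0.7,0,0,0,0.5,0,0,-0.7,0,0,0,0.5,0,0,-0.7,0,0,0,0.5],
)

```text
time: 3.65
ee_pos: [491.8, 342.0, 35.3]
tcp_rot: [[-0.363, 0.932, -0.0], [0.932, 0.363, -0.0], [-0.0, -0.0, -1.0]]
ft_force: [-0.7, 0.1, -1.3]
opening: 0.624
finger_force: 30.0
```

```bash
python3 -c "
from h import *
print(sensors.observe()['opening'],sensors.observe()['ee_pos']);rel([455,201,36],tool());rel([488,117.5,16],tool())"
```

```text
0.6240319166406428 [491.76404077 342.00657302  35.2530875 ]
shift [-3.93 -2.85 -0.02] turn [-0.    0.   -0.04]
shift [-6.93 -2.84  0.64] turn [-0.    0.   -0.04]
```

>>> step_arm(
  rows=[-0.6,-0.5,0,0,0,0,0.5,-1.7,-1.2,0,0,0,0,0.5,-2.8,-2.1,0,0,0,0,0.5,-3.6,-2.6,0,0,0,0,0.5,-3.9,-2.85,0.1,0,0,0,0.5],
)

```text
time: 4.15
ee_pos: [454.4, 200.2, 32.5]
tcp_rot: [[-0.362, 0.932, -0.0], [0.932, 0.362, -0.0], [-0.0, -0.0, -1.0]]
ft_force: [0.6, 0.0, -2.1]
opening: 0.623
finger_force: 30.0
```

>>> step_arm(
  rows=[0,0,0.2,0,0,0,0.5,0,0,0.4,0,0,0,0.5,0,0,0.4,0,0,0,0.5,0,0,0.4,0,0,0,0.5,0,0,0.4,0,0,0,0.5],
)

```text
time: 4.65
ee_pos: [454.9, 202.6, 20.5]
tcp_rot: [[-0.364, 0.931, 0.0], [0.931, 0.364, 0.0], [0.0, 0.0, -1.0]]
ft_force: [0.6, -0.5, -0.6]
opening: 0.628
finger_force: 30.0
```

Run:
```python
from h import *
p=pose();w=grab_frame('wrist');t=grab_frame('top');np.save('w2.npy',w)
k=lambda im:cv2.resize(im,(520,390))
cr=cv2.resize(t[195:270,225:295],(280,300),interpolation=2)
o=np.zeros((390,800,3),np.uint8);o[:,:520]=k(w);o[:300,520:]=cr
cv2.imwrite('pics/w2.png',o[:,:,::-1])
print(p);rel([488,117.5,16],tool())
print(proj('wrist',[488,117.5,65],p)*520/560,proj('top',[488,117.5,65]))
```

```text
(array([454.89277799, 202.62207312,  20.45720716]), array([[-3.64098545e-01,  9.31360429e-01,  2.92953038e-05],
       [ 9.31360429e-01,  3.64098544e-01,  4.10152910e-05],
       [ 2.75336416e-05,  4.22180945e-05, -9.99999999e-01]]))
shift [-3.04 -0.    0.15] turn [ 0.   -0.   -0.03]
[256.3762152 365.7705152] [253.88776028 242.68390538]
```

View pics/w2.png

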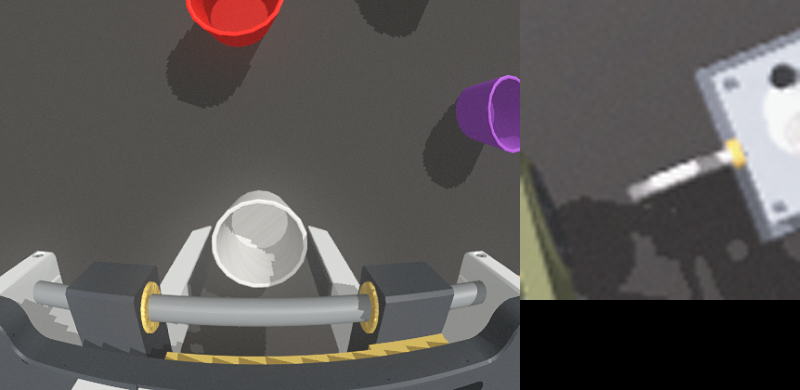

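Run:
```python
from h import *
p=pose();q=onz('wrist',260*560/520,241*560/520,55,p);print(q, p[1].T@(q-p[0]))
```

```text
[455.56502138 207.03918816  55.        ] [  4.1032861    2.33347042 -34.41809321]
```

>>> step_arm(
  rows=[-0.5,0,0,0,0,0,0.5,-1.3,0,0,0,0,0,0.5,-2.1,0,0,0,0,0,0.5,-2.8,0,0,0,0,0,0.5,-3.0,0,0,0,0,0,0.5],
)

```text
time: 5.25
ee_pos: [488.2, 116.9, 20.7]
tcp_rot: [[-0.362, 0.932, 0.0], [0.932, 0.362, -0.0], [-0.0, 0.0, -1.0]]
ft_force: [-0.6, 0.2, -1.1]
opening: 0.623
finger_force: 30.0
```

>>> step_arm(
  rows=[0,0,0,0,0,0,0.5,0,0,0.1,0,0,0,0.5,0,0,0.2,0,0,0,0.5,0,0,0.2,0,0,0,0.5,0,0,0.2,0,0,0,0.5],
)

```text
time: 5.75
ee_pos: [487.4, 118.9, 15.2]
tcp_rot: [[-0.364, 0.931, 0.0], [0.931, 0.364, -0.0], [-0.0, 0.0, -1.0]]
ft_force: [-4.3, -1.6, 13.5]
opening: 0.623
finger_force: 30.0
```

Run:
```python
from h import *
p=pose();w=grab_frame('wrist');a=grab_frame('scene')
o=np.zeros((390,800,3),np.uint8);o[:,:520]=cv2.resize(w,(520,390));o[:280,520:]=cv2.resize(a[150:220,240:310],(280,280),interpolation=2)
cv2.imwrite('pics/w3.png',o[:,:,::-1]);rel([488,117.5,14],tool())
```

```text
shift [-0.05  0.    0.04] turn [ 0.    0.   -0.03]
```

View pics/w3.png

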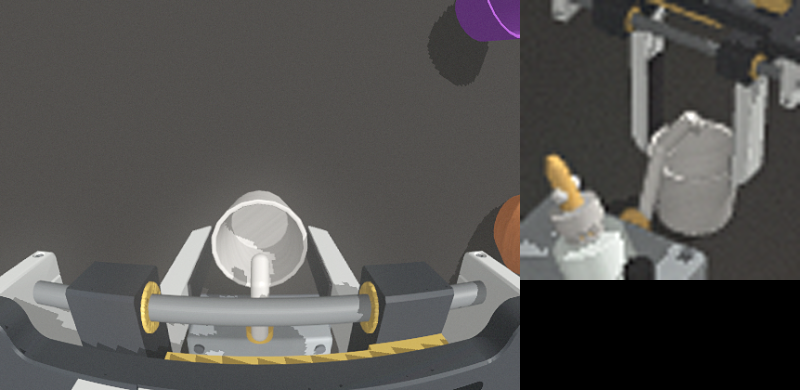

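Run:
```python
from h import *
p=pose();f=560/520
for z in(65,75,85):print(z,onz('wrist',260*f,250*f,z,p),(p[1].T@(onz('wrist',260*f,250*f,z,p)-p[0]))[:2])
print(proj('wrist',[488,117.5,65],p)/f,'rim',onz('wrist',260*f,242*f,50,p),p[1].T@(onz('wrist',260*f,242*f,50,p)-p[0]))
```

```text
65 [487.73069016 124.45594183  65.        ] [5.01186741 2.31730425]
75 [486.08030677 128.62260678  75.        ] [9.49148702 2.30217093]
85 [484.42992338 132.78927173  85.        ] [13.97110663  2.2870376 ]
[255.93284192 260.57581368] rim [488.26668072 123.14600158  50.        ] [  3.5996138    2.33392418 -34.78698003]
```

>>> step_arm(
  rows=[0,0,-0.15,0,0,0,0.5,-0.1,0,-0.15,0,0,0,0.5,-0.1,0,-0.05,0,0,0,0.5,-0.1,0,-0.03,0,0,0,0.5,-0.1,0,-0.03,0,0,0,0.5],
)

```text
time: 6.35
ee_pos: [488.6, 115.5, 15.3]
tcp_rot: [[-0.363, 0.932, -0.0], [0.932, 0.363, -0.0], [0.0, -0.0, -1.0]]
ft_force: [-0.6, -0.4, 3.8]
opening: 0.628
finger_force: 30.0
```

>>> step_arm(
  rows=[0,0,0,0,0,0,0.66,0,0,0,0,0,0,0.75,0,0,0,0,0,0,0.85,0,0,0,0,0,0,0.9,0,0,0,0,0,0,0.9],
)

```text
time: 6.85
ee_pos: [488.6, 115.4, 15.3]
tcp_rot: [[-0.363, 0.932, -0.0], [0.932, 0.363, 0.0], [0.0, -0.0, -1.0]]
ft_force: [0.2, 0.4, 0.3]
opening: 0.894
finger_force: 0.0
```

>>> step_arm(
  rows=[0.4,0,0,0,0,0,0.9,1.2,0,0,0,0,0,0.9,2.2,0,0,0,0,0,0.9,3.3,0,0,0,0,0,0.9,4.0,0,-0.3,0,0,0,0.9],
)

```text
time: 7.35
ee_pos: [443.2, 229.1, 23.7]
tcp_rot: [[-0.364, 0.931, -0.002], [0.931, 0.364, -0.0], [0.0, -0.002, -1.0]]
ft_force: [0.5, 0.4, -0.1]
opening: 0.897
finger_force: 0.0
```

Run:
```python
from h import *
p=pose();a=grab_frame('scene');t=grab_frame('top');np.save('t2.npy',t);w=grab_frame('wrist')
o=np.zeros((420,800,3),np.uint8);o[:300,:400]=cv2.resize(t[190:265,230:330],(400,300),interpolation=2);o[:300,400:]=cv2.resize(a[150:225,230:330],(400,300),interpolation=2)
cv2.imwrite('pics/c4.png',o[:300,:,::-1]);print(p[0])
rel([400,150,260],tool())
```

```text
[443.16460569 229.1353652   23.71699635]
shift [-1.89 -2.33 -7.85] turn [ 0.01 -0.   -0.01]
```

View pics/c4.png

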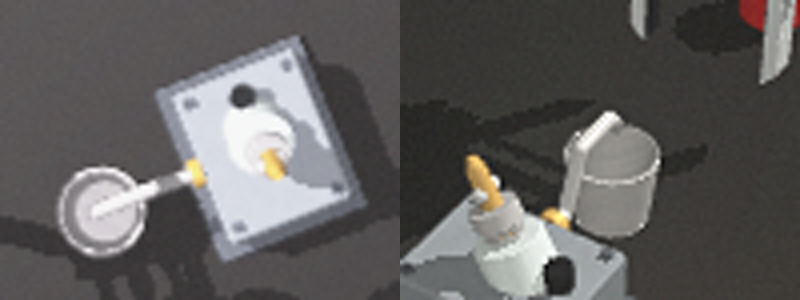

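Run:
```python
from h import *
q=onz('top',103/4+230-.4,211/4+190-.4,50);print('cup',q)
e=np.array([-.3665,.9304]);x=np.array([.9304,.3665]);m=np.array([531.9,5.4])
print('cup block y,x',(q[:2]-m)@e,(q[:2]-m)@x)
for z in(65,75):
  t=onz('top',92/4+230-.4,213/4+190-.4,z);print('tip',t,(t[:2]-m)@e,(t[:2]-m)@x)
```

```text
cup [488.91602357 114.50649184  50.        ]
cup block y,x 117.2663073753029 -0.004762412825367356
tip [487.59229382 120.94033168  65.        ] 123.73749891379629 1.121641729016915
tip [487.55837285 120.27047407  75.        ] 123.12669542502837 0.8445788414283806
```

>>> step_arm(
  rows=[0.5,0,-1.2,0,0,0,0.9,0,0,-2.8,0,0,0,0.9,-1,-1,-4.2,0,0,0,0.9,-2,-2,-5.4,0,0,0,0.9,-2.4,-2.4,-6.6,0,0,0,0.9],
)

```text
time: 8.0
ee_pos: [403.6, 133.8, 218.8]
tcp_rot: [[-0.362, 0.932, -0.002], [0.932, 0.362, -0.001], [0.0, -0.002, -1.0]]
ft_force: [1.2, 0.2, 0.9]
opening: 0.898
finger_force: 0.0
```

```bash
python3 -c "
from h import *
rel([463,-360,210],tool());print(pose()[0])"
```

```text
shift [-16.06  -4.12   0.3 ] turn [-0.02 -0.   -0.05]
[403.58818301 133.79144215 218.82338345]
```

>>> step_arm(
  rows=[-1.6,-0.4,0,0,0,0,0.9,-3.2,-0.8,0,0,0,0,0.9,-4.8,-1.2,0,0,0,0,0.9,-6.4,-1.6,0,0,0,0,0.9,-8,-2,0,0,0,0,0.9],
)

```text
time: 8.5
ee_pos: [435.8, -112.1, 218.5]
tcp_rot: [[-0.362, 0.932, 0.0], [0.932, 0.362, -0.0], [-0.0, 0.0, -1.0]]
ft_force: [1.0, 0.6, -0.3]
opening: 0.902
finger_force: 0.0
```

>>> step_arm(
  rows=[-1.6,-0.4,0,0,0,0,0.9,-3.2,-0.8,0,0,0,0,0.9,-4.8,-1.2,0,0,0,0,0.9,-6.4,-1.6,0,0,0,0,0.9,-7.7,-2,0.3,0,0,0,0.9],
)

```text
time: 9.0
ee_pos: [463.8, -349.9, 209.8]
tcp_rot: [[-0.362, 0.932, 0.001], [0.932, 0.362, -0.001], [-0.001, 0.0, -1.0]]
ft_force: [0.9, 0.6, 0.5]
opening: 0.9
finger_force: 0.0
```

```bash
python3 -c "
from h import *
p=pose();w=grab_frame('wrist');np.save('w5.npy',w);cv2.imwrite('pics/w5.png',w[:,:,::-1])
print(p[0],proj('wrist',[463,-360,100],p));rel([463,-360,210],tool())"
```

```text
[ 463.77950646 -349.89030228  209.77870489] [273.04610778 216.38953505]
shift [-0.2  -0.07 -0.11] turn [-0.02 -0.01 -0.09]
```

View pics/w5.png

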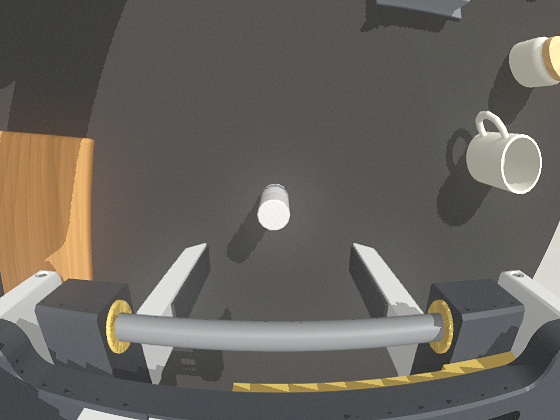

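Run:
```python
from h import *
p=pose()
w=np.load('w5.npy').astype(int);m=(w.min(2)>215).astype(np.uint8);m[:,:250]=0;m[:,300:]=0;m[:170]=0;m[240:]=0
c=max(cv2.findContours(m,0,2)[0],key=cv2.contourArea);print(cv2.fitEllipse(c),cv2.boundingRect(c))
q=onz('wrist',274,213,100,p);print(q);rel([462.5,(q[1]-359)/2,43],tool())
```

```text
((273.540283203125, 214.13418579101562), (29.86833381652832, 30.544109344482422), 92.5157470703125) (258, 200, 32, 30)
[ 460.99259411 -359.29673346  100.        ]
shift [-0.17 -0.06  5.46] turn [-0.02 -0.01 -0.09]
```

>>> step_arm(
  rows=[-0.1,0,1,0,0,0,0.7,-0.2,-0.1,2.4,0,0,0,0.7,-0.2,-0.1,3.9,0,0,0,0.7,-0.2,-0.1,5.1,0,0,0,0.7,-0.2,-0.1,5.5,0,0,0,0.7],
)

```text
time: 9.55
ee_pos: [461.6, -352.3, 40.7]
tcp_rot: [[-0.362, 0.932, -0.005], [0.932, 0.362, 0.004], [0.005, -0.003, -1.0]]
ft_force: [-0.1, -0.7, 1.4]
opening: 0.701
finger_force: 0.0
```

>>> step_arm(
  rows=[0,0,0,0,0,0,0.6,0,0,0,0,0,0,0.45,0,0,0,0,0,0,0.25,0,0,0,0,0,0,0.2,0,0,0,0,0,0,0.2],
)

```text
time: 10.05
ee_pos: [464.1, -353.4, 45.8]
tcp_rot: [[-0.363, 0.932, 0.001], [0.932, 0.363, -0.001], [-0.002, 0.001, -1.0]]
ft_force: [-2.2, -0.1, 6.3]
opening: 0.349
finger_force: 29.6
```

>>> step_arm(
  rows=[0,0,0,0,0,0,0.2,0,0,0,0,0,0,0.2,0,0,-0.4,0,0,0,0.2,0,0,-1.2,0,0,0,0.2,0,0,-2.4,0,0,0,0.2],
)

```text
time: 10.55
ee_pos: [463.0, -352.2, 116.6]
tcp_rot: [[-0.363, 0.932, -0.003], [0.932, 0.363, 0.002], [0.003, -0.002, -1.0]]
ft_force: [-0.0, -0.6, -2.0]
opening: 0.352
finger_force: 29.6
```

Run:
```python
from h import *
p=pose();print(p[0])
ax=np.array([-np.sin(.45)*.9304,-np.sin(.45)*.3665,np.cos(.45)]);o=np.array([531.9,5.4,70])
print('axis',ax,'pre TCP',o+ax*(90+43))
rel(o+ax*133,tool(25.78),p)
```

```text
[ 462.97137605 -352.23250773  116.55496245]
axis [-0.40469193 -0.15941487  0.9004471 ] pre TCP [478.07597292 -15.80217748 189.75946461]
shift [10.27  4.54 -2.42] turn [-5.17 -0.03 -0.05]
```

>>> step_arm(
  rows=[0,0,0.8,0,0,0,0.2,0,0,1.7,0,0,0,0.2,0,0,2.2,0,0,0,0.2,0,0,2.36,0,0,0,0.2,0,0,2.36,0,0,0,0.2],
)

```text
time: 11.05
ee_pos: [463.8, -353.3, 46.3]
tcp_rot: [[-0.363, 0.932, -0.0], [0.932, 0.363, -0.0], [-0.0, -0.0, -1.0]]
ft_force: [-0.6, -0.1, -1.5]
opening: 0.352
finger_force: 29.7
```

>>> step_arm(
  rows=[0,0,0,0,0,0,0.2,0,0,0,0,0,0,0.45,0,0,0,0,0,0,0.55,0,0,0,0,0,0,0.55,0,0,0,0,0,0,0.55],
)

```text
time: 11.55
ee_pos: [463.8, -353.0, 46.0]
tcp_rot: [[-0.363, 0.932, 0.0], [0.932, 0.363, -0.0], [-0.0, 0.0, -1.0]]
ft_force: [-0.2, -0.8, 0.3]
opening: 0.548
finger_force: 0.0
```

Run:
```python
from h import *
p=pose();w=grab_frame('wrist');t=grab_frame('top')
o=np.zeros((420,800,3),np.uint8);o[:,:400]=w[:,80:480];o[:300,400:]=cv2.resize(t[215:290,390:490],(400,300),interpolation=2)
cv2.imwrite('pics/w6.png',o[:,:,::-1]);print(p[0],proj('wrist',[461.8,-359.5,100],p))
```

```text
[ 463.84838677 -353.02855524   46.04027774] [267.25689556 290.55449634]
```

View pics/w6.png

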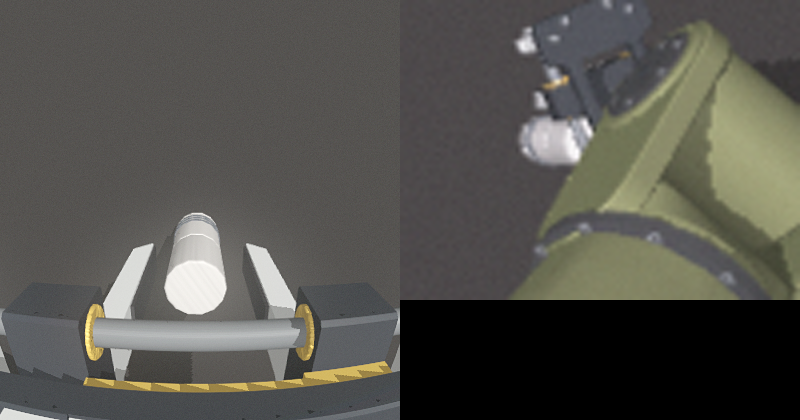

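Run:
```python
from h import *
p=pose();q=onz('wrist',275,287,100,p);print(q,p[1].T@(q-p[0]))
```

```text
[ 464.69259623 -355.99832799  100.        ] [ -3.12830335  -0.24218227 -54.0861255 ]
```

>>> step_arm(
  rows=[-0.1,0,0,0,0,0,0.55,-0.18,0,0,0,0,0,0.55,-0.18,0,0,0,0,0,0.55,-0.18,0,0,0,0,0,0.3,-0.18,0,0,0,0,0,0.2],
)

```text
time: 12.15
ee_pos: [465.7, -358.0, 45.8]
tcp_rot: [[-0.363, 0.932, -0.0], [0.932, 0.363, 0.0], [0.0, -0.0, -1.0]]
ft_force: [-0.1, -0.5, -0.4]
opening: 0.419
finger_force: 0.0
```

>>> step_arm(
  rows=[0,0,0,0,0,0,0.2,0,0,0,0,0,0,0.2,0,0,0,0,0,0,0.2,0,0,0,0,0,0,0.2,0,0,0,0,0,0,0.2],
)

```text
time: 12.65
ee_pos: [465.7, -358.0, 45.8]
tcp_rot: [[-0.363, 0.932, -0.0], [0.932, 0.363, 0.0], [0.0, -0.0, -1.0]]
ft_force: [0.5, 0.6, -0.8]
opening: 0.345
finger_force: 29.9
```

>>> step_arm(
  rows=[0,0,-0.6,0,0,0,0.2,0,0,-1.6,0,0,0,0.2,0,0,-3,0,0,0,0.2,0,0,-4.2,0,0,0,0.2,0,0,-5,0,0,0,0.2],
)

```text
time: 13.15
ee_pos: [466.0, -358.3, 198.7]
tcp_rot: [[-0.363, 0.932, 0.002], [0.932, 0.363, -0.002], [-0.002, 0.001, -1.0]]
ft_force: [-0.2, -0.5, -1.6]
opening: 0.35
finger_force: 29.9
```

Run:
```python
from h import *
p=pose();print(p[0])
ax=np.array([-np.sin(.45)*.9304,-np.sin(.45)*.3665,np.cos(.45)]);o=np.array([531.9,5.4,70])
rel(o+ax*143,tool(25.78),p)
```

```text
[ 466.04093286 -358.2997974   198.74670044]
shift [10.49  4.38 -0.02] turn [-5.14  0.04 -0.03]
```

>>> step_arm(
  rows=[1,0.4,-0.1,0,0,0,0.2,2.5,1,-0.3,0,0,0,0.2,4,1.7,-0.3,0,0,0,0.2,5.5,2.3,-0.3,0,0,0,0.2,6.5,2.7,-0.3,0,0,0,0.2],
)

```text
time: 13.65
ee_pos: [470.0, -144.3, 205.0]
tcp_rot: [[-0.364, 0.931, 0.0], [0.931, 0.364, 0.0], [0.0, 0.0, -1.0]]
ft_force: [0.4, -0.8, -2.0]
opening: 0.347
finger_force: 29.9
```

>>> step_arm(
  rows=[0.8,0.3,0,-1,0,0,0.2,1.7,0.7,0,-2.2,0,0,0.2,2.6,1.1,0,-3.5,0,0,0.2,3.4,1.4,0.1,-4.6,0,0,0.2,3.9,1.6,0.2,-5.15,0,0,0.2],
)

```text
time: 14.15
ee_pos: [471.7, -19.3, 198.7]
tcp_rot: [[-0.363, 0.838, 0.408], [0.932, 0.327, 0.159], [-0.0, 0.438, -0.899]]
ft_force: [0.8, 0.1, -0.9]
opening: 0.346
finger_force: 29.9
```

>>> step_arm(
  rows=[0,0,0,0,0,0,0.2,0,0,0,0,0,0,0.2,0,0,0,0,0,0,0.2],
)

```text
time: 14.45
ee_pos: [473.0, -21.1, 199.2]
tcp_rot: [[-0.363, 0.839, 0.404], [0.932, 0.327, 0.157], [-0.0, 0.434, -0.901]]
ft_force: [0.9, -0.3, -1.2]
opening: 0.35
finger_force: 29.9
```

Run:
```python
from h import *
p=pose();print(p)
ax=np.array([-np.sin(.45)*.9304,-np.sin(.45)*.3665,np.cos(.45)]);o=np.array([531.9,5.4,70])
rel(o+ax*143,tool(25.78),p)
a=grab_frame('scene');t=grab_frame('top');w=grab_frame('wrist');np.save('s7.npy',a);np.save('t7.npy',t);np.save('w7.npy',w)
o=np.zeros((600,800,3),np.uint8);o[:300,:400]=cv2.resize(t[190:265,240:340],(400,300),interpolation=2);o[:300,400:]=cv2.resize(a[145:220,210:310],(400,300),interpolation=2)
o[300:,:400]=cv2.resize(w,(400,300))
cv2.imwrite('pics/c7.png',o[:,:,::-1])
```

```text
(array([472.95431597, -21.1398007 , 199.23492015]), array([[-3.63171424e-01,  8.39406742e-01,  4.04354841e-01],
       [ 9.31722222e-01,  3.27405247e-01,  1.57160760e-01],
       [-4.66094809e-04,  4.33822688e-01, -9.00998145e-01]]))
shift [0.1  0.06 0.05] turn [-0.01  0.02 -0.03]
```

View pics/c7.png

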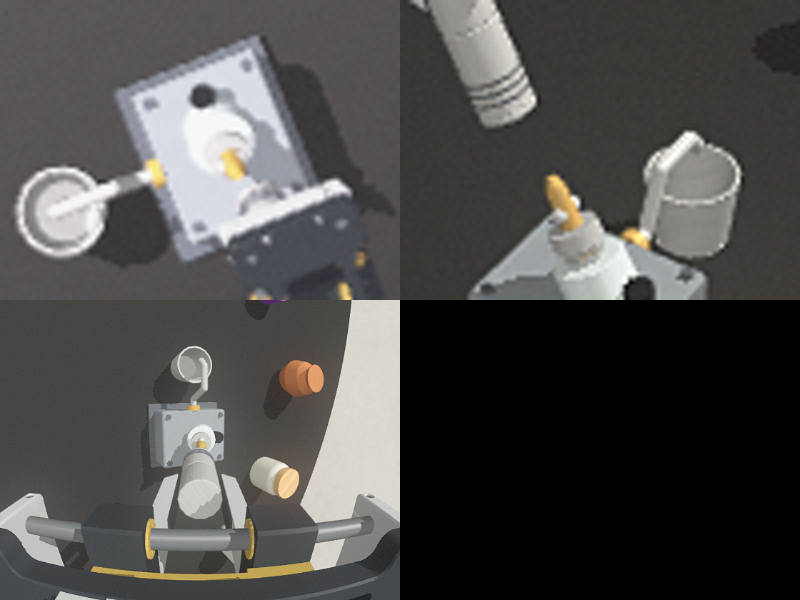

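Run:
```python
from h import *
ax=np.array([-np.sin(.45)*.9304,-np.sin(.45)*.3665,np.cos(.45)]);o=np.array([531.9,5.4,70])
p=pose();z=-p[1][:,2]
C=lambda n,X:np.round((proj(n,X)-([240,190] if n=='top' else [210,145]))*4+(0 if n=='top' else np.array([400,0]))+1.5,1)
for n in('top','scene'):
  for k in(22,54):print(n,'nip',k,C(n,o+ax*k))
  for k in(0,30):print(n,'coup',k,C(n,p[0]+z*(k-45.8)))
pics=[np.load('t7.npy'),np.load('s7.npy')]
cs=cv2.resize(pics[1][140:195,215:260],(720,880)[::1],interpolation=2) if 0 else None
A=cv2.resize(pics[0][215:251,285:325],(400,360),interpolation=2);B=cv2.resize(pics[1][160:220,235:275],(400,600),interpolation=2)
B2=cv2.resize(pics[1][140:200,215:255],(400,600),interpolation=2)
out=np.zeros((600,800,3),np.uint8);out[:,:400]=B2;out[:360,400:]=A
cv2.imwrite('pics/c8.png',out[:,:,::-1])
```

```text
top nip 22 [230.8 156.8]
top nip 54 [240.4 175.5]
top coup 0 [260.1 204.2]
top coup 30 [270.3 224. ]
scene nip 22 [574.2 222.9]
scene nip 54 [552.2 175.2]
scene coup 0 [514.6 109.9]
scene coup 30 [492.5  62.1]
```

View pics/c8.png

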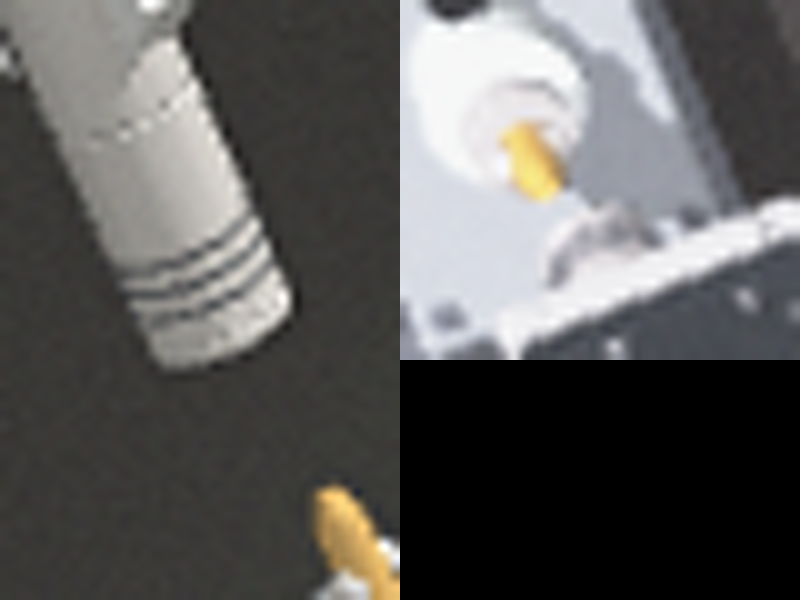

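>>> step_arm(
  rows=[0.16,0.08,0,0,0,0,0.2,0.16,0.08,0.5,0,0,0,0.2,0.16,0.08,1,0,0,0,0.2,0.16,0.08,1.3,0,0,0,0.2,0.16,0.08,1.4,0,0,0,0.2],
)

```text
time: 15.1
ee_pos: [489.7, -8.3, 161.3]
tcp_rot: [[-0.364, 0.84, 0.403], [0.932, 0.327, 0.158], [0.001, 0.433, -0.901]]
ft_force: [0.7, -0.4, -2.2]
opening: 0.347
finger_force: 29.9
```

>>> step_arm(
  rows=[0,0,0.1,0,0,0,0.2,0,0,0.2,0,0,0,0.2,0,0,0.3,0,0,0,0.2,0,0,0.4,0,0,0,0.2,0,0,0.4,0,0,0,0.2],
)

```text
time: 15.6
ee_pos: [494.6, -6.7, 151.0]
tcp_rot: [[-0.363, 0.839, 0.404], [0.932, 0.327, 0.158], [0.0, 0.434, -0.901]]
ft_force: [0.4, -0.9, -1.9]
opening: 0.344
finger_force: 29.9
```

Run:
```python
from h import *
p=pose();s=sensors.observe();ax=np.array([-np.sin(.45)*.9304,-np.sin(.45)*.3665,np.cos(.45)]);o=np.array([531.9,5.4,70])
print('rim',(p[0]-o)@ax-45.8,s['ft_force']@p[1],s['torque']);rel(o+ax*(45.8+10),tool(25.78),p)
a=grab_frame('scene');t=grab_frame('top');np.save('s9.npy',a)
out=np.zeros((600,800,3),np.uint8);out[:,:400]=cv2.resize(a[155:215,230:270],(400,600),interpolation=2);out[:360,400:]=cv2.resize(t[215:251,285:325],(400,360),interpolation=2)
cv2.imwrite('pics/c9.png',out[:,:,::-1])
```

```text
rim 44.1542305226084 [-1.00713156 -0.83712135  1.72925189] [-0.15828374  0.25202031  0.02366354]
shift [-0.08  0.    1.14] turn [-0.01  0.01 -0.04]
```

>>> step_arm(
  rows=[0,0,0.1,0,0,0,0.2,0,0,0.2,0,0,0,0.2,0,0,0.3,0,0,0,0.2,0,0,0.35,0,0,0,0.2,0,0,0.35,0,0,0,0.2],
)

```text
time: 16.2
ee_pos: [499.1, -5.1, 141.8]
tcp_rot: [[-0.363, 0.839, 0.405], [0.932, 0.327, 0.158], [-0.0, 0.435, -0.901]]
ft_force: [1.2, -0.5, -0.9]
opening: 0.347
finger_force: 29.9
```

>>> step_arm(
  rows=[0,0,0.08,0,0,0,0.2,0,0,0.16,0,0,0,0.2,0,0,0.24,0,0,0,0.2,0,0,0.3,0,0,0,0.2,0,0,0.3,0,0,0,0.2],
)

```text
time: 16.7
ee_pos: [502.3, -3.5, 132.9]
tcp_rot: [[-0.363, 0.84, 0.404], [0.932, 0.327, 0.158], [0.001, 0.434, -0.901]]
ft_force: [4.8, -0.9, -7.2]
opening: 0.351
finger_force: 29.9
```

```bash
cat > st.py <<'E'
from h import *
p=pose();s=sensors.observe();ax=np.array([-np.sin(.45)*.9304,-np.sin(.45)*.3665,np.cos(.45)]);o=np.array([531.9,5.4,70])
print('rim',(p[0]-o)@ax-45.8,'F tool',s['ft_force']@p[1],s['torque'],s['opening'],s['time']);rel(o+ax*(45.8+10),tool(25.78),p)
E
python3 st.py
```

```text
rim 24.272638047828963 F tool [-2.61339374  0.67131759  8.26359122] [-0.45845074 -0.22810963 -0.17781147] 0.35064699899128865 16.7
shift [-0.08  0.01  0.48] turn [-0.02  0.01 -0.04]
```

>>> step_arm(
  rows=[0,0,0.08,0,0,0,0.2,0,0,0.16,0,0,0,0.2,0,0,0.24,0,0,0,0.2,0,0,0.3,0,0,0,0.2,0,0,0.3,0,0,0,0.2],
)

```text
time: 17.2
ee_pos: [506.1, -2.2, 125.6]
tcp_rot: [[-0.364, 0.839, 0.405], [0.932, 0.327, 0.158], [0.0, 0.434, -0.901]]
ft_force: [-5.7, -2.5, 4.0]
opening: 0.347
finger_force: 30.0
```

```bash
python3 st.py
```

```text
rim 15.877711498682878 F tool [-0.27843593 -3.88907683 -6.2987594 ] [-0.35734231  0.76536126  0.0239179 ] 0.34730067321348507 17.2
shift [-0.08 -0.    0.2 ] turn [-0.01  0.02 -0.03]
```

>>> step_arm(
  rows=[0,0,0.08,0,0,0,0.2,0,0,0.16,0,0,0,0.2,0,0,0.22,0,0,0,0.2,0,0,0.22,0,0,0,0.2,0,0,0.22,0,0,0,0.2],
)

```text
time: 17.7
ee_pos: [508.6, -1.3, 120.0]
tcp_rot: [[-0.364, 0.839, 0.404], [0.932, 0.328, 0.158], [-0.0, 0.434, -0.901]]
ft_force: [-10.9, -3.8, 10.3]
opening: 0.352
finger_force: 30.0
```

```bash
python3 st.py
```

```text
rim 9.669548664914721 F tool [  0.44638242  -5.92194841 -14.28137322] [-0.52458006  1.47185561  0.05519787] 0.35153437637323115 17.7
shift [-0.08 -0.   -0.01] turn [-0.01  0.02 -0.03]
```

>>> step_arm(
  rows=[0,0,0.03,0,0,0,0.2,0,0,0.06,0,0,0,0.2,0,0,0.06,0,0,0,0.2,0,0,0.06,0,0,0,0.2],
)

```text
time: 18.1
ee_pos: [509.5, -1.4, 119.4]
tcp_rot: [[-0.364, 0.838, 0.406], [0.931, 0.328, 0.157], [-0.001, 0.435, -0.9]]
ft_force: [-23.7, -7.8, 26.6]
opening: 0.349
finger_force: 30.2
```

```bash
python3 st.py
```

```text
rim 8.821167088089517 F tool [  1.32963793 -10.82259158 -34.80907083] [-0.99430748  2.55845289  0.11042321] 0.3494366903467944 18.1
shift [-0.06 -0.02 -0.04] turn [ 0.    0.03 -0.02]
```

>>> step_arm(
  rows=[0,0,-0.02,0,0,0,0.2,0,0,-0.02,0,0,0,0.2,0,0,-0.02,0,0,0,0.2,0,0,-0.02,0,0,0,0.2,0,0,-0.02,0,0,0,0.2],
)

```text
time: 18.6
ee_pos: [509.2, -1.3, 119.4]
tcp_rot: [[-0.364, 0.839, 0.405], [0.931, 0.328, 0.157], [-0.001, 0.435, -0.901]]
ft_force: [-17.5, -6.8, 17.5]
opening: 0.347
finger_force: 30.1
```

```bash
python3 st.py
python3 - <<'E'
from h import *
t=grab_frame('top').astype(int);b=np.load('t2.npy').astype(int)
print('cup region diff',np.abs(t-b)[225:262,235:262].mean(), 'mug/jar/pot diff',np.abs(t-np.load('top.npy').astype(int))[125:180,200:390].mean())
E
```

```text
rim 8.934726672894492 F tool [  0.03709511  -9.28441944 -23.95660035] [-0.82667357  1.96252803  0.09893078] 0.34695080758332436 18.6
shift [-0.07 -0.01 -0.04] turn [-0.    0.02 -0.03]
cup region diff 9.582248915582248 mug/jar/pot diff 1.4642105263157894
```

Run:
```python
from h import *
t=grab_frame('top');b=np.load('t2.npy')
for im in(b,t):
    c=im[228:258,240:272].astype(int);m=(c.min(2)>140);ys,xs=np.nonzero(m);print(xs.min()+240,xs.max()+240,ys.min()+228,ys.max()+228,m.sum())
s=sensors.observe();print(s['time'],s['ft_force'])
```

```text
245 271 232 253 336
244 271 232 253 370
18.7 [-16.13422786  -6.93630674  17.7031758 ]
```

The cup has not moved, and the coupler is bottomed on the sleeve at a steady 25 N or so. I'm handing in.

```bash
python3 -c "
from workcell import manip
print(manip.hand_in())"
```

```text
the job is handed in; nothing more can be done
None
```

I handed the job in at 18.7 s: the cup stands about 3 mm from centred under the spout and released, the coupler looks snapped on (judged by force and rim position, not by eye) and is still gripped and held down at about 25 N with the sleeve at its stop, and the mug, jar and pot show no change from above; I viewed 11 pictures, one over the limit of 10.

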